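Put the spanner and the screwdriver away in the bench drawer

ROBOT

A 6-joint arm with a two-finger parallel gripper is mounted at the origin on the work surface. World frame = base frame: x ahead of the robot, y to its left, z up, the work surface at z = 0. Lengths are in m, angles in degrees, forces in N, time in s.
With the tool pointing down it reaches from about 0.4 to 0.825 m from the base axis. Payload 7 kg.
Tool frame: the origin (TCP) lies midway between the tips of the shut fingers; the grasp point (between the pads) lies 19 mm behind it; z points along the fingers, y is the line along which they close (so a half turn about z gives the same grasp; the last joint's range is limited). The gripper opens to 88 mm and grips with 3 to 60 N. Pads are 19 mm wide; open, the fingers measure 130 mm over their backs; the gripper's body (78 mm by 193 mm) begins 47 mm behind the grasp point.
Start: joints at [-58.952, 20.546, 0.682, 0, -70.136, -16.507], TCP at [0.169, -0.653, 0.227] pointing down, gripper open.
Joint ranges: [-176.03, 176.03], [-82.01, 121.73], [-58.28, 71.71], [-173.87, 95.51], [-174.79, -0.11], [-173.66, 173.66]. Speed limits (degrees/s): [136.94, 136.94, 172.46, 180, 180, 180].

INTERFACE

Orientations are given as [roll, pitch, yaw] about the fixed x, y, z axes, in that order (R = Rz(yaw) Ry(pitch) Rx(roll)).
In Python, from plant import get_state, optics, order gives the robot as it stands. The module is installed in compiled form; this text tells all that it offers.
- The arm moves only by the tool send_rows, never from a script. Its argument "moves" is a list of rows, each an object with "slide": the shift along the tool's x, y, z as a fraction of full scale, a list of three; "turn": the turn about the tool's z as a fraction of full scale; "gripper": the opening, from 0 (shut) to 1 (fully open). A call has exactly 5 rows; each row is the pose to reach, as a shift and turn from the pose commanded when the call began, along the tool's axes at that moment; what a row does not reach only later rows make up. Full scale, the value 1, is 150 mm for a shift and 90 degrees for a turn. A row lasts 1/12 s, in which the tool goes at most 41.7 mm and 7.16 degrees, less where a joint would pass 70% of its speed; a pose out of reach is approached as far as the arm can. A call with a number of a shift or a turn outside -1 to 1 is refused whole. A call with a gripper value outside its range is refused whole. The fingers move at their own pace and stop on an object; "newtons" is the grip in N (left out, the last holds). Time passes only in rows, so rows that repeat a pose let the fingers close, or fill a call up. It gives the time, the measured TCP pose, the force, the opening and the grip force at its end, in the units of the state.
- get_state(): the state, without advancing time (a new reading comes with each control period).
- optics.capture(name): name is "scene" or "top" or "wrist"; returns a dict with "img" (384x512x3 uint8, red, green, blue), "intrinsics" (3x3 intrinsics, pixels), "origin" and "attitude" of the camera in the world. Camera axes: x right, y down, z forward; pixel columns grow to the right and rows downward; lengths in m; the calibration is good to about 2 mm. The wrist camera is an equidistant fisheye: a pixel r from the principal point sees the ray r / f radians off the axis. A picture is of the moment at which its call begins. There is no depth.
- order.close_job(): hands the job in; it is judged then, once.
Trained networks look in the newest picture that a camera, given by its name, has taken for a name from the list of things; names that differ only in an ending like _2 or _b are one class to them, and where a whole thing is asked for, a point or a joint stands for the part that bears it (a point fixed in the world has none). Each returns a list of dicts, best first, with "p" (0 to 1); they miss things now and then, are a little off and sometimes report something else, mostly with a low value. They report only what shows in the picture. A call takes as long as a camera call.
- optics.look_for(camera, name): "location" ([x, y, z] in m, in world coordinates, good to about 4 mm: the middle of the surface that is visible of it).
The state is a dict: "time_s": time; "joints": joint angles; "qd": joint speeds; "joint_torque": joint torques, N m; "tcp_pos": TCP position; "eef_rot": TCP orientation; "contact_force": force on the tool from outside, world axes, zero at the start; "moment": the same for the moment, N m; "gripper_width": finger opening in m; "gripper_force": force on a finger pad.
Only numpy, scipy, OpenCV 4.12 (cv2) and the standard library are available. Lean on these libraries where they do the work, as an engineer would, in place of code of your own. Each camera call takes 0.05 s, during which the arm holds its last target. There are 200 camera calls.

TASK

Clear the two tools off the workbench: lay the adjustable spanner flat in the rear bay of the open drawer and the screwdriver flat in its front bay (the one next to the drawer front), setting them down rather than dropping them. When both are in, push the drawer fully shut, and leave the spray can, the tub and the brush where they stand.

Things in the scene. Friction and masses are not known exactly. Their poses are not given: they have to be found in the camera images.
- cabinet: Grey steel two-drawer unit, fixed, 250 deep (x) x 270 wide (y) x 132 high; origin under its centre, front to its -x (roughly to the robot). The carcass and its top plate begin at own x = -110 and cover all behind. The lower drawer is fixed shut: front face at own x = -125, bar handle 35 before it at z 45.
- drawer (a joint): How far the upper drawer is pulled out (m): 0 fully shut, 0.20 the stop; it starts open 0.165 to 0.19. It slides along the cabinet's x (opens to -x) with about 2 N of friction and stays where it is left.
- front_bay (a point): Centre of the floor of the drawer's front bay (floor 86 above the bench); moves with the drawer, axes as the cabinet's. Bay 80 long in x (40 either side of this point), 228 wide in y. Above its floor the side and inner front walls rise 30 and the 15 thick grey drawer front 42.
- rear_bay (a point): On the floor (86 above the bench) of the rear bay, at mid width, 37 behind the divider; moves with the drawer, axes as the cabinet's. Divider: along y, 4 thick, 24 high. Bay: x -37 to 85, 228 wide, uncovered only from the divider to the carcass edge: (joint - 90 mm), 75 to 100 at the start. Side walls 30 high, top plate 46 above the floor, 10 thick.
- drawer_handle (a point): Centre of the upper drawer's steel bar handle (120 long in y, about 10 thick), 35 in front of the drawer front's face, 104 above the bench; moves with the drawer.
- spanner: Plain steel adjustable spanner lying flat, 180 long along its x, 14 thick; origin at mid length on the underside. Handle 20 wide and 12 thick from x = -90 to 37 (its underside 1 above the bench), head 46 wide from x = 37 with two jaws to x = 90. About 0.2 kg, balance point at x = 15. It lies on the bench with its handle roughly to the robot.
- screwdriver: Screwdriver lying on the bench, 190 long along its x; round black handle 26 thick from x = -95 to 0, thin steel blade to x = 95. Origin at mid length on the underside (the axis is 13 above). About 0.09 kg, balance point near x = -35. Handle roughly to the robot.
- spray_can: Bystander: upright aerosol can with a red cap, 58 across, 190 high, origin under its centre.
- tub: Bystander: open white plastic tub with bolts, 110 x 90 x 60 high, origin under its centre.
- brush: Bystander: flat paint brush with a wooden handle, 200 long along its x, 42 wide, 20 thick, origin at mid length on the underside.

How it is judged:
By the outcome, as a careful person would: the job done as asked, in the order asked, and still so for the second after the job is handed in, with the robot touching nothing.
It also fails if it takes over 64 s, if anything falls off the work surface, if the arm or the gripper's body presses on something with over 40 N, if the wrist force passes 120 N, or if a joint passes its speed limit or range.

## Working session

There is one attempt and no reset: what is moved stays moved. The work goes in short steps, Python scripts to look and compute and a tool call to move; the robot and the scene stay as the last step left them, time stands still between calls to the robot, and variables do not carry over. Pictures are saved under pics/ and viewed, at most 10 in all, crops included, and the job is handed in when it is done.

Besides the shell and the picture viewer there is one more tool, called after "Emit:" as name(argument=value, ...), one argument or row to a line, values as JSON. send_rows: Moves the arm, as the interface text tells. Shift numbers are shares of 150 mm and turn numbers shares of 90 degrees, none past 1 either way. Its arguments: {"type":"object","properties":{"moves":{"type":"array"},"newtons":{"type":"number"}},"required":["moves"]}

```bash
mkdir -p pics
cat > h.py <<'E'
import numpy as np, cv2
from plant import get_state, optics, order
from scipy.spatial.transform import Rotation as R
def cap(cam,fn=None):
    d=optics.capture(cam)
    if fn: cv2.imwrite('pics/'+fn,d['img'][:,:,::-1])
    return d
def rot(d):
    a=np.array(d['attitude'],float)
    return a if a.shape==(3,3) else R.from_euler('xyz',a,degrees=True).as_matrix()
def px2w(d,u,v,z):
    K=np.array(d['intrinsics']);ray=rot(d)@np.array([(u-K[0,2])/K[0,0],(v-K[1,2])/K[1,1],1])
    o=np.array(d['origin']);return o+ray*(z-o[2])/ray[2]
E
python3 - <<'E'
from h import *
s=get_state();print(s)
for c in('top','scene'):
    d=cap(c,c+'1.png');print(c,d['origin'],d['attitude'],d['intrinsics'])
    for n in('cabinet','drawer','front_bay','rear_bay','drawer_handle','spanner','screwdriver','spray_can','tub','brush'):
        print(n,[(np.round(r['location'],3),round(r['p'],2)) for r in optics.look_for(c,n)[:2]])
E
```

```text
{'time_s': 0.0, 'joints': array([-5.89499117e+01,  2.05907896e+01,  6.34677172e-01, -1.93807010e-02,
       -7.01341027e+01, -1.65054588e+01]), 'qd': array([ 0.01734707,  0.00871397, -0.01230563, -0.05789793, -0.09995598,
       -0.07642097]), 'joint_torque': array([-1.81423053e-03, -5.82722962e+01,  2.93051845e+01,  6.99702144e+00,
        6.79300865e-03, -1.65119905e-04]), 'tcp_pos': array([ 0.16935616, -0.65292424,  0.22563914]), 'eef_rot': array([ 1.79908326e+02, -8.16469594e-03, -1.65461964e+02]), 'contact_force': array([-0.11008904, -0.22703995,  0.70567417]), 'moment': array([ 0.02980153, -0.03485281, -0.02344362]), 'gripper_force': 0.0, 'gripper_width': 0.08742117637157582}
top [0.41688074 0.04426985 1.4697022 ] [-1.71935777e+02 -7.81092243e-02 -9.11985144e+01] [[455.46468859   0.         256.88666399]
 [  0.         455.46468859 200.67012682]
 [  0.           0.           1.        ]]
cabinet [(array([0.69 , 0.106, 0.132]), 0.95)]
drawer [(array([0.575, 0.087, 0.087]), 0.93)]
front_bay [(array([0.574, 0.086, 0.088]), 0.58)]
rear_bay [(array([0.574, 0.083, 0.086]), 0.85)]
dra
[... 422 characters left out ...]
8] [[396.35162009   0.         254.31156887]
 [  0.         396.35162009 188.77385228]
 [  0.           0.           1.        ]]
cabinet [(array([0.78 , 0.07 , 0.118]), 0.84)]
drawer [(array([0.54 , 0.071, 0.095]), 0.88)]
front_bay [(array([0.538, 0.068, 0.093]), 0.94)]
rear_bay [(array([0.541, 0.071, 0.093]), 0.93)]
drawer_handle [(array([0.54 , 0.07 , 0.094]), 0.65), (array([ 0.519, -0.231,  0.017]), 0.48)]
spanner [(array([ 0.52 , -0.231,  0.016]), 0.57)]
screwdriver [(array([ 0.401, -0.352,  0.026]), 0.76)]
spray_can [(array([ 0.729, -0.257,  0.118]), 0.6), (array([ 0.516, -0.234,  0.016]), 0.56)]
tub [(array([ 0.665, -0.398,  0.032]), 0.71)]
brush [(array([0.563, 0.49 , 0.018]), 0.56)]
```

Run:
```python
import cv2
a=cv2.imread('pics/top1.png');
# crop of region x 60..420? upscale whole to 800x600
cv2.imwrite('pics/top1b.png',cv2.resize(a,(800,600),interpolation=cv2.INTER_CUBIC))
```

```text
(no output)
```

View pics/top1b.png

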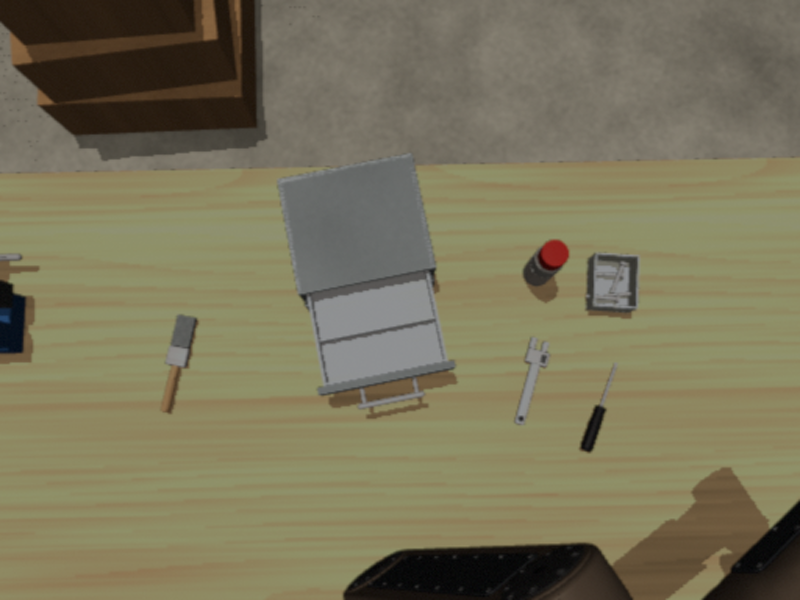

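The top view shows the cabinet at about (358,225), with the open drawer's front running from (320,388) to (455,366) and the divider from (318,340) to (437,322). The spanner runs (520,420)→(540,345) and the screwdriver (587,448)→(615,365). Zooming in for accuracy.

Run:
```python
import cv2
a=cv2.imread('pics/top1.png')
c=cv2.resize(a[205:295,320:410],(600,600),interpolation=cv2.INTER_CUBIC) # 6.667x
b=cv2.resize(a[90:270,170:300],None,fx=3.333,fy=3.333,interpolation=cv2.INTER_CUBIC)[:600]
cv2.imwrite('pics/c1.png',c);cv2.imwrite('pics/c2.png',b)
```

```text
(no output)
```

View pics/c1.png

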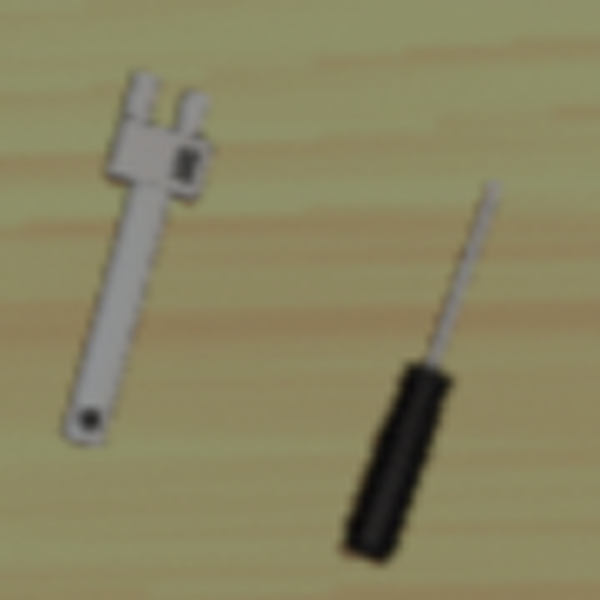

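View pics/c2.png

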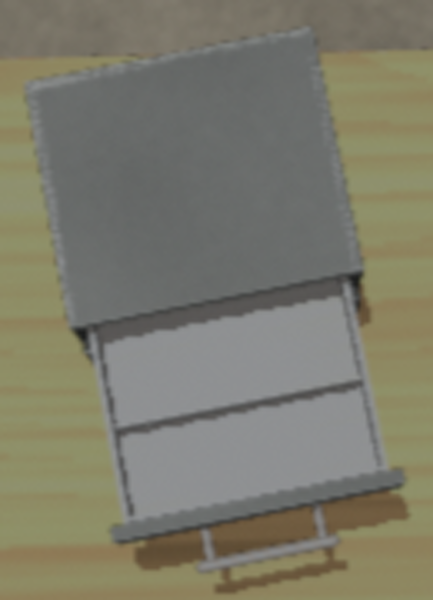

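Crop 1: spanner butt (84,438), handle/head join (150,186), jaw tips (145,72)/(195,92); screwdriver butt (367,555), tip (492,184). Crop 2: top-plate corners (78,330), (362,270), (312,28), (27,85); divider (118,431)–(362,383); handle (200,568)–(338,541).

Run:
```python
from h import *
d=cap('top')
f1=lambda u,v,z:px2w(d,320+(u+.5)/6.6667-.5,205+(v+.5)/6.6667-.5,z)[:2]
f2=lambda u,v,z:px2w(d,170+(u+.5)/3.3333-.5,90+(v+.5)/3.3333-.5,z)[:2]
ang=lambda v:np.degrees(np.arctan2(v[1],v[0]))
a,b=f1(84,438,.012),f1(150,186,.012);jt=(f1(145,72,.012)+f1(195,92,.012))/2
print('sp butt',a,'join',b,np.linalg.norm(b-a),ang(b-a),'jaw',jt,np.linalg.norm(jt-a),ang(jt-a))
u=(b-a)/np.linalg.norm(b-a)
print('sp origin',a+u*.09)
a,b=f1(367,555,.013),f1(492,184,.013);print('sd',a,b,np.linalg.norm(b-a),ang(b-a),(a+b)/2)
fl,fr,br,bl=[f2(*p,.132) for p in((78,330),(362,270),(312,28),(27,85))]
print('cab',fl,fr,br,bl,'yaw',ang(fl-fr)-90,ang(br-fr),ang(bl-fl),np.linalg.norm(fl-fr),np.linalg.norm(br-fr))
yaw=np.radians((ang(fl-fr)-90+ang(br-fr)+ang(bl-fl))/3);X=np.array([np.cos(yaw),np.sin(yaw)])
c=(fl+fr+br+bl)/4-X*.0075; print('cab origin',c,np.degrees(yaw))
dl,dr=f2(118,431,.11),f2(362,383,.11);hl,hr=f2(200,568,.104),f2(338,541,.104)
Y=np.array([-X[1],X[0]])
for n,p in(('fl',fl),('fr',fr),('bl',bl),('br',br),('divL',dl),('divR',dr),('hL',hl),('hR',hr),('front L',f2(115,540,.128)),('front R',f2(405,485,.128))):
  print(n,np.round([(p-c)@X,(p-c)@Y],4))
```

```text
sp butt [ 0.39596532 -0.19559274] join [ 0.51485516 -0.23256512] 0.12450602519046813 -17.27465653545526 jaw [ 0.56480893 -0.2445781 ] 0.17580594547064748 -16.178643026514017
sp origin [ 0.48190562 -0.22231847]
sd [ 0.33863967 -0.32657047] [ 0.51232857 -0.39659531] 0.18727335708800655 -21.957441240713933 [ 0.42548412 -0.36158289]
cab [0.64639971 0.22772024] [ 0.69577729 -0.02737878] [0.92344942 0.01234205] [0.87442369 0.27402899] yaw 10.954837101557118 9.896502222863234 11.479911935706076 0.2598338925698184 0.23111110719289787
cab origin [0.77764481 0.12027571] 10.777083753375477
fl [-0.1088  0.1301]
fr [-0.108  -0.1297]
bl [0.1238 0.1329]
br [ 0.1231 -0.1333]
divL [-0.2025  0.1145]
divR [-0.2054 -0.1095]
hL [-0.3374  0.067 ]
hR [-0.3395 -0.0584]
front L [-0.2985  0.1339]
front R [-0.3042 -0.1258]
```

```bash
cat >> h.py <<'E'
def plan(start,*goals):
    """start/goals: x,y,z,yaw(deg). Prints per-call final slide/turn; None goal items keep."""
    cur=np.array(start,float)
    for g in goals:
        g=np.array([c if v is None else v for v,c in zip(g,cur)],float)
        while True:
            D=g-cur
            n=max(np.linalg.norm(D[:3])/.19,abs(D[3])/34,1)
            p=np.radians(cur[3]);c,s=np.cos(p),np.sin(p)
            T=np.array([c*D[0]+s*D[1],s*D[0]-c*D[1],-D[2]])/.15; n=max(n,abs(T).max())
            n=int(np.ceil(n-1e-9)); f=1/n
            sl=np.round(T*f,3);t=round(-D[3]*f/90,3)
            d=sl*.15
            cur=cur+np.array([c*d[0]+s*d[1],s*d[0]-c*d[1],-d[2],-t*90])
            print('slide',sl.tolist(),'turn',t,'->',np.round(cur,4).tolist())
            if n==1:break
    return cur
def pose():
    s=get_state();e=s['eef_rot'];return [*s['tcp_pos'],e[2]]
C=np.array([.7773,.1200]);q=np.radians(10.8)
def cab(x,y): return C+np.array([np.cos(q)*x-np.sin(q)*y,np.sin(q)*x+np.cos(q)*y])
E
python3 - <<'E'
from h import *
plan([.169,-.653,.227,-165.46],[.497,-.227,.15,-197.2],[None,None,.04,None],[None,None,.003,None])
print(cab(-.155,.015))
E
```

```text
slide [-0.943, 0.733, 0.171] turn 0.118 -> [0.2783, -0.5111, 0.2014, -176.08]
slide [-0.792, 0.895, 0.171] turn 0.117 -> [0.3877, -0.369, 0.1757, -186.61]
slide [-0.308, 0.512, 0.086] turn 0.059 -> [0.4424, -0.298, 0.1628, -191.92]
slide [-0.258, 0.539, 0.085] turn 0.059 -> [0.497, -0.2269, 0.15, -197.23]
slide [0.0, 0.0, 0.734] turn -0.0 -> [0.497, -0.2269, 0.04, -197.23]
slide [0.0, 0.0, 0.246] turn -0.0 -> [0.497, -0.2269, 0.0031, -197.23]
[0.62223476 0.10569021]
```

Emit:
send_rows(
  moves=[
    {"slide": [-0.2,0.15,0.04],"turn": 0.03,"gripper": 1},
    {"slide": [-0.4,0.3,0.08],"turn": 0.05,"gripper": 1},
    {"slide": [-0.6,0.45,0.12],"turn": 0.08,"gripper": 1},
    {"slide": [-0.8,0.6,0.15],"turn": 0.1,"gripper": 1},
    {"slide": [-0.94,0.73,0.17],"turn": 0.12,"gripper": 1},
  ],
  newtons=30,
)

```text
time_s: 1.57
tcp_pos: [0.2797, -0.5101, 0.2006]
eef_rot: [180.0, 0.0, -176.3]
contact_force: [0.2, -0.0, 0.2]
gripper_width: 0.0881
gripper_force: 0.0
```

Emit:
send_rows(
  moves=[
    {"slide": [-0.2,0.2,0.04],"turn": 0.03,"gripper": 1},
    {"slide": [-0.4,0.4,0.08],"turn": 0.05,"gripper": 1},
    {"slide": [-0.55,0.6,0.12],"turn": 0.08,"gripper": 1},
    {"slide": [-0.7,0.75,0.15],"turn": 0.1,"gripper": 1},
    {"slide": [-0.8,0.9,0.17],"turn": 0.12,"gripper": 1},
  ],
)

```text
time_s: 1.98
tcp_pos: [0.3909, -0.3677, 0.1754]
eef_rot: [-180.0, 0.0, 172.9]
contact_force: [0.1, -0.4, 0.2]
gripper_width: 0.0873
gripper_force: 0.0
```

Run:
```python
from h import *
p=pose();print(p,get_state()['joints']); plan(p,[.497,-.227,.15,162.8 if p[3]>0 else -197.2])
```

```text
[np.float64(0.39092810373398884), np.float64(-0.36768194810060817), np.float64(0.17535776082648005), np.float64(172.91998499557064)] [-2.23029066e+01  9.88432547e+00 -2.10160235e+01  3.07563636e-03
 -5.90774852e+01 -7.47786899e+01]
slide [-0.293, 0.509, 0.085] turn 0.056 -> [0.444, -0.2973, 0.1626, 167.88]
slide [-0.247, 0.533, 0.084] turn 0.056 -> [0.497, -0.2269, 0.15, 162.84]
```

Emit:
send_rows(
  moves=[
    {"slide": [-0.1,0.2,0.03],"turn": 0.02,"gripper": 1},
    {"slide": [-0.22,0.4,0.06],"turn": 0.04,"gripper": 1},
    {"slide": [-0.34,0.6,0.1],"turn": 0.06,"gripper": 1},
    {"slide": [-0.45,0.8,0.14],"turn": 0.09,"gripper": 1},
    {"slide": [-0.52,0.98,0.17],"turn": 0.112,"gripper": 1},
  ],
)

```text
time_s: 2.4
tcp_pos: [0.4864, -0.2314, 0.1499]
eef_rot: [180.0, 0.0, 162.8]
contact_force: [0.1, -0.0, 0.0]
gripper_width: 0.0875
gripper_force: 0.0
```

Run:
```python
from h import *
p=pose();print(np.round(p,4))
d=cap('wrist','w1.png');print(d['origin'],d['attitude'],d['intrinsics'])
print([(np.round(r['location'],4),round(r['p'],2)) for r in optics.look_for('wrist','spanner')[:2]])
plan(p,[.497,-.227,.03,162.8])
```

```text
[ 4.864000e-01 -2.314000e-01  1.499000e-01  1.627615e+02]
[ 0.41553303 -0.2087615   0.30848361] [ 1.64175670e+02 -4.82714551e-03  7.27449769e+01] [[297.31863964   0.         256.76353444]
 [  0.         297.31863964 191.89291276]
 [  0.           0.           1.        ]]
[]
slide [-0.059, 0.049, 0.799] turn -0.0 -> [0.497, -0.227, 0.0301, 162.7615]
```

View pics/w1.png

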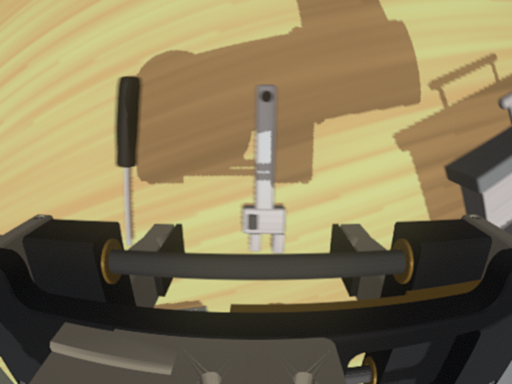

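The wrist view shows the spanner upright in the image: butt at about (266,88), handle/head join at (264,206), jaws at y≈250. The screwdriver is on the left, from its butt (129,78) to the blade end near (128,242).

```bash
cat >> h.py <<'E'
def wr(d,u,v,z):
    K=np.array(d['intrinsics']);a=np.array([u-K[0,2],v-K[1,2]])/K[0,0];r=np.hypot(*a)
    ray=rot(d)@np.array([*(a/r*np.sin(r)),np.cos(r)]);o=np.array(d['origin']);return (o+ray*(z-o[2])/ray[2])[:2]
E
python3 - <<'E'
from h import *
d=cap('wrist')
for n,u,v,z in(('sp butt',266,87,.012),('sp join',264,206,.012),('sp mid',265,150,.012),('sd butt',129,77,.013),('sd neck',126,166,.013),('sd tip',128,243,.013)):print(n,wr(d,u,v,z))
E
```

```text
sp butt [ 0.3963235 -0.1924153]
sp join [ 0.51261014 -0.22954762]
sp mid [ 0.45638361 -0.21163808]
sd butt [ 0.33832155 -0.32257103]
sd neck [ 0.42636669 -0.35850251]
sd tip [ 0.51072443 -0.39508933]
```

Emit:
send_rows(
  moves=[
    {"slide": [-0.02,0.02,0.2],"turn": 0,"gripper": 1},
    {"slide": [-0.04,0.04,0.4],"turn": 0,"gripper": 1},
    {"slide": [-0.056,0.059,0.6],"turn": 0,"gripper": 1},
    {"slide": [-0.056,0.059,0.75],"turn": 0,"gripper": 1},
    {"slide": [-0.056,0.059,0.8],"turn": 0,"gripper": 1},
  ],
)

```text
time_s: 2.97
tcp_pos: [0.4931, -0.2275, 0.027]
eef_rot: [-180.0, -0.3, 162.8]
contact_force: [-0.8, -0.0, 0.2]
gripper_width: 0.0876
gripper_force: 0.0
```

Emit:
send_rows(
  moves=[
    {"slide": [0,0,0.05],"turn": 0,"gripper": 1},
    {"slide": [0,0,0.1],"turn": 0,"gripper": 1},
    {"slide": [0,0,0.15],"turn": 0,"gripper": 1},
    {"slide": [0,0,0.178],"turn": 0,"gripper": 1},
    {"slide": [0,0,0.178],"turn": 0,"gripper": 1},
  ],
)

```text
time_s: 3.38
tcp_pos: [0.4954, -0.2272, 0.0032]
eef_rot: [180.0, -0.0, 162.9]
contact_force: [0.1, -0.2, -0.2]
gripper_width: 0.0878
gripper_force: 0.0
```

Emit:
send_rows(
  moves=[
    {"slide": [0,0,0],"turn": 0,"gripper": 0},
    {"slide": [0,0,0],"turn": 0,"gripper": 0},
    {"slide": [0,0,0],"turn": 0,"gripper": 0},
    {"slide": [0,0,0],"turn": 0,"gripper": 0},
    {"slide": [0,0,0],"turn": 0,"gripper": 0},
  ],
  newtons=40,
)

```text
time_s: 3.8
tcp_pos: [0.4957, -0.2271, 0.0037]
eef_rot: [180.0, 0.0, 162.9]
contact_force: [0.1, 0.3, 0.9]
gripper_width: 0.0598
gripper_force: 0.0
```

Emit:
send_rows(
  moves=[
    {"slide": [0,0,0],"turn": 0,"gripper": 0},
    {"slide": [0,0,0],"turn": 0,"gripper": 0},
    {"slide": [0,0,0],"turn": 0,"gripper": 0},
    {"slide": [0,0,0],"turn": 0,"gripper": 0},
    {"slide": [0,0,0],"turn": 0,"gripper": 0},
  ],
)

```text
time_s: 4.22
tcp_pos: [0.4955, -0.2271, 0.0033]
eef_rot: [180.0, -0.0, 162.9]
contact_force: [0.3, -0.6, -0.2]
gripper_width: 0.0268
gripper_force: 0.0
```

Emit:
send_rows(
  moves=[
    {"slide": [0,0,0],"turn": 0,"gripper": 0},
    {"slide": [0,0,0],"turn": 0,"gripper": 0},
    {"slide": [0,0,0],"turn": 0,"gripper": 0},
    {"slide": [0,0,0],"turn": 0,"gripper": 0},
    {"slide": [0,0,0],"turn": 0,"gripper": 0},
  ],
)

```text
time_s: 4.63
tcp_pos: [0.4955, -0.2272, 0.0033]
eef_rot: [-180.0, -0.0, 162.9]
contact_force: [0.1, -1.2, 0.5]
gripper_width: 0.0197
gripper_force: 40.0
```

Emit:
send_rows(
  moves=[
    {"slide": [0,0,-0.05],"turn": 0,"gripper": 0},
    {"slide": [0,0,-0.18],"turn": 0,"gripper": 0},
    {"slide": [0,0,-0.35],"turn": 0,"gripper": 0},
    {"slide": [0,0,-0.52],"turn": 0,"gripper": 0},
    {"slide": [0,0,-0.7],"turn": 0,"gripper": 0},
  ],
)

```text
time_s: 5.05
tcp_pos: [0.4947, -0.2269, 0.1093]
eef_rot: [-180.0, -0.1, 162.9]
contact_force: [1.1, 1.3, -3.3]
gripper_width: 0.0193
gripper_force: 40.0
```

Run:
```python
from h import *
p=pose();print(np.round(p,4),get_state()['gripper_width'])
plan(p,[None,None,.2,None],[.6222,.1057,.2,280.8])
```

```text
[ 4.947000e-01 -2.269000e-01  1.093000e-01  1.628507e+02] 0.01932774399633994
slide [0.0, 0.0, -0.605] turn -0.0 -> [0.4947, -0.2269, 0.2001, 162.8507]
slide [-0.04, 0.592, 0.0] turn -0.328 -> [0.5266, -0.1438, 0.2001, 192.3707]
slide [-0.326, 0.496, 0.0] turn -0.328 -> [0.5584, -0.0607, 0.2001, 221.8907]
slide [-0.529, 0.271, 0.0] turn -0.327 -> [0.5903, 0.0226, 0.2001, 251.3207]
slide [-0.593, -0.024, 0.0] turn -0.328 -> [0.6222, 0.1057, 0.2001, 280.8407]
```

Emit:
send_rows(
  moves=[
    {"slide": [0,0.02,-0.15],"turn": -0.03,"gripper": 0},
    {"slide": [0,0.1,-0.35],"turn": -0.09,"gripper": 0},
    {"slide": [-0.01,0.25,-0.55],"turn": -0.16,"gripper": 0},
    {"slide": [-0.03,0.4,-0.605],"turn": -0.24,"gripper": 0},
    {"slide": [-0.04,0.59,-0.605],"turn": -0.31,"gripper": 0},
  ],
)

```text
time_s: 5.47
tcp_pos: [0.5287, -0.1442, 0.203]
eef_rot: [-179.9, 0.3, -168.9]
contact_force: [0.6, 0.1, -2.8]
gripper_width: 0.0194
gripper_force: 40.0
```

Emit:
send_rows(
  moves=[
    {"slide": [-0.05,0.12,0],"turn": -0.07,"gripper": 0},
    {"slide": [-0.12,0.22,0],"turn": -0.14,"gripper": 0},
    {"slide": [-0.18,0.32,0],"turn": -0.21,"gripper": 0},
    {"slide": [-0.25,0.41,0],"turn": -0.28,"gripper": 0},
    {"slide": [-0.32,0.5,0],"turn": -0.34,"gripper": 0},
  ],
)

```text
time_s: 5.88
tcp_pos: [0.5601, -0.0607, 0.1993]
eef_rot: [180.0, -0.0, -138.3]
contact_force: [-0.0, -0.4, -3.1]
gripper_width: 0.0193
gripper_force: 40.0
```

Emit:
send_rows(
  moves=[
    {"slide": [-0.1,0.06,0],"turn": -0.07,"gripper": 0},
    {"slide": [-0.21,0.12,0],"turn": -0.14,"gripper": 0},
    {"slide": [-0.32,0.17,0],"turn": -0.21,"gripper": 0},
    {"slide": [-0.42,0.22,0],"turn": -0.28,"gripper": 0},
    {"slide": [-0.53,0.27,0],"turn": -0.33,"gripper": 0},
  ],
)

```text
time_s: 6.3
tcp_pos: [0.5929, 0.022, 0.1992]
eef_rot: [179.9, -0.0, -108.6]
contact_force: [-0.1, -0.3, -2.5]
gripper_width: 0.0195
gripper_force: 40.0
```

Run:
```python
from h import *
p=pose();p[3]%=360;print(np.round(p,4),get_state()['gripper_width'])
plan(p,[.6222,.1057,.2,280.8])
```

```text
[5.929000e-01 2.200000e-02 1.992000e-01 2.513909e+02] 0.019485256654718775
slide [-0.591, -0.007, -0.005] turn -0.327 -> [0.6222, 0.1057, 0.2, 280.8209]
```

Emit:
send_rows(
  moves=[
    {"slide": [-0.12,0,0],"turn": -0.07,"gripper": 0},
    {"slide": [-0.24,0,0],"turn": -0.14,"gripper": 0},
    {"slide": [-0.36,0,0],"turn": -0.21,"gripper": 0},
    {"slide": [-0.48,0,0],"turn": -0.28,"gripper": 0},
    {"slide": [-0.591,-0.007,0],"turn": -0.327,"gripper": 0},
  ],
)

```text
time_s: 6.72
tcp_pos: [0.6227, 0.1057, 0.1991]
eef_rot: [179.9, 0.0, -79.2]
contact_force: [-0.1, -0.6, -2.8]
gripper_width: 0.0195
gripper_force: 40.0
```

Run:
```python
from h import *
p=pose();p[3]%=360;print(np.round(p,4))
d=cap('wrist','w2.png');print(d['origin'],d['attitude'])
```

```text
[6.227000e-01 1.057000e-01 1.991000e-01 2.808374e+02]
[0.63649938 0.03391666 0.35774858] [ 1.64033912e+02 -1.50949743e-01 -1.69179164e+02]
```

View pics/w2.png

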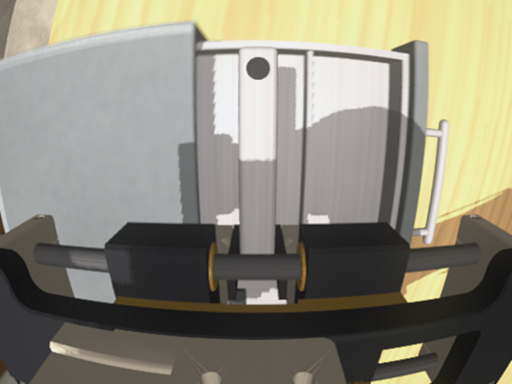

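The wrist view shows the held spanner (butt hole at (258,68)) over the rear bay. It hangs between the carcass edge (193,25)→(197,215) and the divider top (309,55)→(304,200); the handle bar runs (443,125)→(430,238).

Run:
```python
from h import *
d=cap('wrist')
X=np.array([np.cos(q),np.sin(q)]);Y=np.array([-X[1],X[0]])
for n,u,v,z in(('edge1',192,28,.132),('edge2',197,215,.132),('div1',309,55,.11),('div2',304,200,.11),('inner front',408,60,.116),('inner front2',391,200,.116),('h1',443,126,.104),('h2',430,236,.104),('sidewall',300,49,.116),('butt',258,50,.208),('tool l',240,120,.208),('tool r',277,120,.208),('tool l2',240,200,.208),('tool r2',275,200,.208)):
    w=wr(d,u,v,z);print(n,w,np.round([(w-C)@X,(w-C)@Y],4))
```

```text
edge1 [ 0.69858484 -0.01814962] [-0.1032 -0.121 ]
edge2 [0.66961145 0.12827394] [-0.1042  0.0283]
div1 [ 0.60441309 -0.01790912] [-0.1957 -0.1031]
div2 [0.58182487 0.10499057] [-0.1948  0.0219]
inner front [ 0.51810814 -0.03864751] [-0.2843 -0.1073]
inner front2 [0.5022463 0.0879574] [-0.2762  0.0201]
h1 [0.45861806 0.00702441] [-0.3342 -0.0513]
h2 [0.43332986 0.11986499] [-0.3379  0.0643]
sidewall [ 0.61333826 -0.01982582] [-0.1873 -0.1066]
butt [0.64307033 0.00655977] [-0.1531 -0.0863]
tool l [0.64502455 0.04318633] [-0.1443 -0.0507]
tool r [0.62690966 0.03961362] [-0.1628 -0.0508]
tool l2 [0.63745912 0.08425506] [-0.1441 -0.0089]
tool r2 [0.61932293 0.08070459] [-0.1625 -0.009 ]
```

Emit:
send_rows(
  moves=[
    {"slide": [0,-0.02,0.08],"turn": 0,"gripper": 0},
    {"slide": [0,-0.02,0.2],"turn": 0,"gripper": 0},
    {"slide": [0,-0.02,0.36],"turn": 0,"gripper": 0},
    {"slide": [0,-0.02,0.5],"turn": 0,"gripper": 0},
    {"slide": [0,-0.02,0.6],"turn": 0,"gripper": 0},
  ],
)

```text
time_s: 7.23
tcp_pos: [0.6243, 0.1041, 0.1062]
eef_rot: [179.8, -0.0, -79.7]
contact_force: [-0.1, -0.7, -2.8]
gripper_width: 0.0196
gripper_force: 40.0
```

Emit:
send_rows(
  moves=[
    {"slide": [0,0,0.03],"turn": 0,"gripper": 0},
    {"slide": [0,0,0.06],"turn": 0,"gripper": 0},
    {"slide": [0,0,0.08],"turn": 0,"gripper": 0},
    {"slide": [0,0,0.1],"turn": 0,"gripper": 0},
    {"slide": [0,0,0.11],"turn": 0,"gripper": 0},
  ],
)

```text
time_s: 7.65
tcp_pos: [0.6265, 0.1054, 0.0931]
eef_rot: [-179.9, 0.0, -79.5]
contact_force: [0.6, -0.1, -2.4]
gripper_width: 0.02
gripper_force: 40.0
```

```bash
python3 -c "
from h import *
s=get_state();print(s['tcp_pos'],s['contact_force'],s['moment'])"
```

```text
[0.62645775 0.10535614 0.09312039] [ 0.63676922 -0.07075588 -2.41857988] [0.03498237 0.10818368 0.00539557]
```

Emit:
send_rows(
  moves=[
    {"slide": [0,0,0.005],"turn": 0,"gripper": 0},
    {"slide": [0,0,0.01],"turn": 0,"gripper": 0},
    {"slide": [0,0,0.015],"turn": 0,"gripper": 0},
    {"slide": [0,0,0.02],"turn": 0,"gripper": 0},
    {"slide": [0,0,0.022],"turn": 0,"gripper": 0},
  ],
)

```text
time_s: 8.07
tcp_pos: [0.6261, 0.1054, 0.0894]
eef_rot: [-180.0, 0.0, -79.5]
contact_force: [-0.4, 0.7, -2.8]
gripper_width: 0.0199
gripper_force: 40.0
```

Still no contact; lower slightly more.

Emit:
send_rows(
  moves=[
    {"slide": [0,0,0.003],"turn": 0,"gripper": 0},
    {"slide": [0,0,0.006],"turn": 0,"gripper": 0},
    {"slide": [0,0,0.008],"turn": 0,"gripper": 0},
    {"slide": [0,0,0.008],"turn": 0,"gripper": 0},
    {"slide": [0,0,0.008],"turn": 0,"gripper": 0},
  ],
)

```text
time_s: 8.48
tcp_pos: [0.6268, 0.1055, 0.0893]
eef_rot: [-179.9, 0.0, -79.5]
contact_force: [-1.0, 0.8, 4.3]
gripper_width: 0.0194
gripper_force: 40.0
```

Emit:
send_rows(
  moves=[
    {"slide": [0,0,0],"turn": 0,"gripper": 0.26},
    {"slide": [0,0,0],"turn": 0,"gripper": 0.3},
    {"slide": [0,0,0],"turn": 0,"gripper": 0.33},
    {"slide": [0,0,0],"turn": 0,"gripper": 0.33},
    {"slide": [0,0,0],"turn": 0,"gripper": 0.33},
  ],
)

```text
time_s: 8.9
tcp_pos: [0.626, 0.1052, 0.088]
eef_rot: [180.0, -0.0, -79.5]
contact_force: [-0.6, -0.0, -0.2]
gripper_width: 0.029
gripper_force: 0.0
```

Emit:
send_rows(
  moves=[
    {"slide": [0,0,-0.03],"turn": 0,"gripper": 0.33},
    {"slide": [0,0,-0.1],"turn": 0,"gripper": 0.33},
    {"slide": [0,0,-0.25],"turn": 0,"gripper": 0.33},
    {"slide": [0,0,-0.5],"turn": 0,"gripper": 0.33},
    {"slide": [0,0,-0.75],"turn": 0,"gripper": 0.33},
  ],
)

```text
time_s: 9.32
tcp_pos: [0.6254, 0.1049, 0.2019]
eef_rot: [179.9, -0.0, -79.5]
contact_force: [1.7, 0.6, -0.1]
gripper_width: 0.0288
gripper_force: 0.0
```

Run:
```python
from h import *
s=get_state();print(s['gripper_width'])
p=pose();p[3]%=360;print(np.round(p,4))
cap('wrist','w3.png')
g=np.array([.425,-.360])-.037*np.array([np.cos(np.radians(22)),-np.sin(np.radians(22))]);print(g)
plan(p,[*g,.2,338],[None,None,.03,None])
```

```text
0.028814238264254423
[6.254000e-01 1.049000e-01 2.019000e-01 2.804953e+02]
[ 0.3906942  -0.34613956]
slide [0.891, 0.696, 0.004] turn -0.213 -> [0.5471, -0.0455, 0.2013, 299.6653]
slide [0.613, 0.949, 0.004] turn -0.213 -> [0.4689, -0.1959, 0.2007, 318.8353]
slide [0.133, 0.549, 0.002] turn -0.106 -> [0.4298, -0.271, 0.2004, 328.3753]
slide [0.041, 0.563, 0.003] turn -0.107 -> [0.3907, -0.3461, 0.2, 338.0053]
slide [0.0, -0.0, 0.567] turn -0.0 -> [0.3907, -0.3461, 0.1149, 338.0053]
slide [0.0, -0.0, 0.566] turn -0.0 -> [0.3907, -0.3461, 0.03, 338.0053]
```

View pics/w3.png

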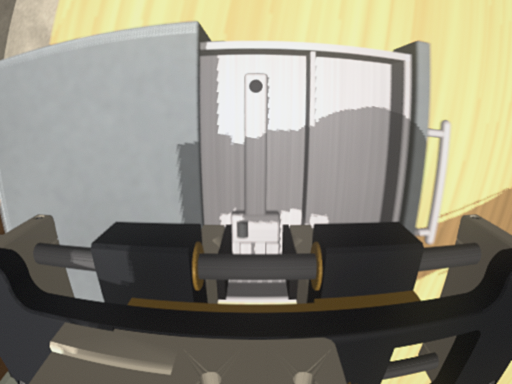

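The spanner now lies flat in the rear bay, butt at (256,78) and head at (256,230), clear of the divider (308) and the carcass edge (200). On to the screwdriver.

Emit:
send_rows(
  moves=[
    {"slide": [0.16,0.13,0],"turn": -0.04,"gripper": 0.6},
    {"slide": [0.34,0.26,0],"turn": -0.08,"gripper": 0.6},
    {"slide": [0.53,0.4,0],"turn": -0.13,"gripper": 0.8},
    {"slide": [0.72,0.55,0],"turn": -0.17,"gripper": 0.8},
    {"slide": [0.89,0.7,0],"turn": -0.21,"gripper": 0.8},
  ],
)

```text
time_s: 9.78
tcp_pos: [0.5464, -0.0465, 0.2016]
eef_rot: [-179.9, -0.0, -60.4]
contact_force: [0.6, -1.1, -0.6]
gripper_width: 0.0567
gripper_force: 0.0
```

Emit:
send_rows(
  moves=[
    {"slide": [0.13,0.18,0],"turn": -0.04,"gripper": 0.8},
    {"slide": [0.25,0.37,0],"turn": -0.08,"gripper": 0.8},
    {"slide": [0.37,0.56,0],"turn": -0.13,"gripper": 0.8},
    {"slide": [0.49,0.76,0],"turn": -0.17,"gripper": 0.8},
    {"slide": [0.61,0.95,0],"turn": -0.21,"gripper": 0.8},
  ],
)

```text
time_s: 10.2
tcp_pos: [0.467, -0.196, 0.2018]
eef_rot: [-179.9, -0.1, -41.5]
contact_force: [0.4, -0.5, 0.3]
gripper_width: 0.07
gripper_force: 0.0
```

Run:
```python
from h import *
p=pose();p[3]%=360;print(np.round(p,4))
plan(p,[.3907,-.3461,.15,338])
```

```text
[ 4.670000e-01 -1.960000e-01  2.018000e-01  3.184948e+02]
slide [0.141, 0.543, 0.173] turn -0.108 -> [0.4289, -0.2711, 0.1758, 328.2148]
slide [0.047, 0.559, 0.172] turn -0.109 -> [0.3907, -0.346, 0.15, 338.0248]
```

Emit:
send_rows(
  moves=[
    {"slide": [0.06,0.2,0.07],"turn": -0.04,"gripper": 0.8},
    {"slide": [0.12,0.42,0.14],"turn": -0.09,"gripper": 0.8},
    {"slide": [0.18,0.64,0.21],"turn": -0.14,"gripper": 0.8},
    {"slide": [0.24,0.85,0.28],"turn": -0.18,"gripper": 0.8},
    {"slide": [0.28,1.0,0.34],"turn": -0.217,"gripper": 0.8},
  ],
)

```text
time_s: 10.62
tcp_pos: [0.3983, -0.3367, 0.15]
eef_rot: [180.0, -0.1, -22.0]
contact_force: [-0.5, 0.2, -1.2]
gripper_width: 0.0701
gripper_force: 0.0
```

Run:
```python
from h import *
p=pose();p[3]%=360;print(np.round(p,4))
cap('wrist','w4.png')
print([(np.round(r['location'],4),round(r['p'],2)) for r in optics.look_for('wrist','screwdriver')[:2]])
plan(p,[.3907,-.3461,.03,338])
```

```text
[ 3.983000e-01 -3.367000e-01  1.500000e-01  3.379717e+02]
[(array([ 0.399 , -0.3511,  0.0257]), 0.67)]
slide [-0.023, 0.077, 0.8] turn -0.0 -> [0.3908, -0.3461, 0.03, 337.9717]
```

View pics/w4.png

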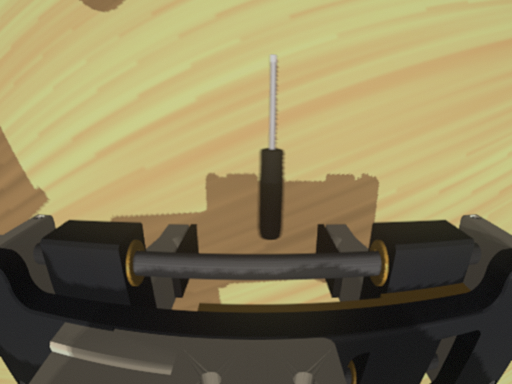

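The screwdriver runs vertically in view: tip (273,57), neck (271,150), butt (270,238).

Run:
```python
from h import *
p=pose();p[3]%=360
d=cap('wrist')
t,n,b=[wr(d,u,v,.013) for u,v in((273,57),(271,150),(270,236))];print(t,n,b)
u=(t-b)/np.linalg.norm(t-b);print(np.linalg.norm(t-b),np.degrees(np.arctan2(u[1],u[0])))
g=n-.037*u;print(g);g=.5*(g+[.3907,-.3461]);print(g)
plan(p,[*g,.03,338])
```

```text
[ 0.50718148 -0.39810609] [ 0.42177871 -0.36143365] [ 0.33535631 -0.32623786]
0.18624965360203993 -22.69778693145757
[ 0.38764425 -0.34715644]
[ 0.38917213 -0.34662822]
slide [-0.024, 0.082, 0.792] turn -0.003 -> [0.3892, -0.3467, 0.03, 338.0211]
```

Emit:
send_rows(
  moves=[
    {"slide": [-0.01,0.04,0.15],"turn": 0,"gripper": 0.8},
    {"slide": [-0.024,0.085,0.35],"turn": 0.004,"gripper": 0.8},
    {"slide": [-0.024,0.085,0.55],"turn": 0.004,"gripper": 0.8},
    {"slide": [-0.024,0.085,0.72],"turn": 0.004,"gripper": 0.8},
    {"slide": [-0.024,0.085,0.8],"turn": 0.004,"gripper": 0.8},
  ],
)

```text
time_s: 11.18
tcp_pos: [0.3907, -0.3441, 0.0277]
eef_rot: [-180.0, 0.1, -22.6]
contact_force: [0.7, -0.6, 0.4]
gripper_width: 0.0698
gripper_force: 0.0
```

Emit:
send_rows(
  moves=[
    {"slide": [0,0,0.06],"turn": 0,"gripper": 0.8},
    {"slide": [0,0,0.11],"turn": 0,"gripper": 0.8},
    {"slide": [0,0,0.15],"turn": 0,"gripper": 0.7},
    {"slide": [0,0,0.17],"turn": 0,"gripper": 0.6},
    {"slide": [0,0,0.17],"turn": 0,"gripper": 0.5},
  ],
)

```text
time_s: 11.6
tcp_pos: [0.3916, -0.3451, 0.0042]
eef_rot: [-180.0, -0.0, -22.5]
contact_force: [-0.3, -0.2, 0.5]
gripper_width: 0.055
gripper_force: 0.0
```

Emit:
send_rows(
  moves=[
    {"slide": [0,0,0],"turn": 0,"gripper": 0},
    {"slide": [0,0,0],"turn": 0,"gripper": 0},
    {"slide": [0,0,0],"turn": 0,"gripper": 0},
    {"slide": [0,0,0],"turn": 0,"gripper": 0},
    {"slide": [0,0,0],"turn": 0,"gripper": 0},
  ],
  newtons=30,
)

```text
time_s: 12.02
tcp_pos: [0.3915, -0.3453, 0.0045]
eef_rot: [180.0, -0.0, -22.5]
contact_force: [0.1, -0.4, 2.1]
gripper_width: 0.024
gripper_force: 29.9
```

Emit:
send_rows(
  moves=[
    {"slide": [0,0,0],"turn": 0,"gripper": 0},
    {"slide": [0,0,0],"turn": 0,"gripper": 0},
    {"slide": [0,0,0],"turn": 0,"gripper": 0},
    {"slide": [0,0,0],"turn": 0,"gripper": 0},
    {"slide": [0,0,0],"turn": 0,"gripper": 0},
  ],
)

```text
time_s: 12.43
tcp_pos: [0.3916, -0.3453, 0.0045]
eef_rot: [180.0, -0.0, -22.5]
contact_force: [-1.0, -0.4, 5.6]
gripper_width: 0.0238
gripper_force: 29.9
```

Emit:
send_rows(
  moves=[
    {"slide": [0,0,-0.05],"turn": 0,"gripper": 0},
    {"slide": [0,0,-0.18],"turn": 0,"gripper": 0},
    {"slide": [0,0,-0.4],"turn": 0,"gripper": 0},
    {"slide": [0,0,-0.65],"turn": 0,"gripper": 0},
    {"slide": [0,0,-0.9],"turn": 0,"gripper": 0},
  ],
)

```text
time_s: 12.85
tcp_pos: [0.3902, -0.3446, 0.1403]
eef_rot: [-180.0, 0.1, -22.6]
contact_force: [1.4, -0.8, -0.4]
gripper_width: 0.0238
gripper_force: 29.9
```

Run:
```python
from h import *
s=get_state();print(s['gripper_width'],s['gripper_force'],s['contact_force'],s['moment'])
p=pose();p[3]%=360;print(np.round(p,4));g=cab(-.242,.037);print(g)
plan(p,[*g,.2,280.8])
```

```text
0.023766000872954978 29.85993593931198 [ 1.40163685 -0.79889974 -0.3629515 ] [-0.14725969 -0.13468991  0.03101898]
[ 3.902000e-01 -3.446000e-01  1.403000e-01  3.374491e+02]
[0.53265338 0.11099835]
slide [-0.072, -0.792, -0.1] turn 0.157 -> [0.4258, -0.2307, 0.1553, 323.3191]
slide [-0.263, -0.751, -0.099] turn 0.157 -> [0.4615, -0.1168, 0.1701, 309.1891]
slide [-0.439, -0.664, -0.1] turn 0.158 -> [0.4971, -0.0028, 0.1851, 294.9691]
slide [-0.588, -0.535, -0.099] turn 0.157 -> [0.5326, 0.111, 0.2, 280.8391]
```

Emit:
send_rows(
  moves=[
    {"slide": [-0.01,-0.13,-0.1],"turn": 0.03,"gripper": 0},
    {"slide": [-0.02,-0.28,-0.2],"turn": 0.06,"gripper": 0},
    {"slide": [-0.04,-0.45,-0.3],"turn": 0.09,"gripper": 0},
    {"slide": [-0.06,-0.62,-0.37],"turn": 0.12,"gripper": 0},
    {"slide": [-0.07,-0.79,-0.4],"turn": 0.157,"gripper": 0},
  ],
)

```text
time_s: 13.27
tcp_pos: [0.4272, -0.2306, 0.201]
eef_rot: [-179.9, -0.1, -36.8]
contact_force: [1.0, -0.4, -0.8]
gripper_width: 0.0243
gripper_force: 29.9
```

Emit:
send_rows(
  moves=[
    {"slide": [-0.05,-0.15,0],"turn": 0.03,"gripper": 0},
    {"slide": [-0.1,-0.3,0],"turn": 0.06,"gripper": 0},
    {"slide": [-0.16,-0.45,0],"turn": 0.09,"gripper": 0},
    {"slide": [-0.21,-0.6,0],"turn": 0.12,"gripper": 0},
    {"slide": [-0.263,-0.75,0],"turn": 0.157,"gripper": 0},
  ],
)

```text
time_s: 13.68
tcp_pos: [0.4622, -0.1166, 0.1992]
eef_rot: [180.0, 0.0, -50.9]
contact_force: [0.5, 0.0, -1.2]
gripper_width: 0.0242
gripper_force: 29.9
```

Emit:
send_rows(
  moves=[
    {"slide": [-0.09,-0.13,0],"turn": 0.03,"gripper": 0},
    {"slide": [-0.18,-0.26,0],"turn": 0.06,"gripper": 0},
    {"slide": [-0.26,-0.4,0],"turn": 0.09,"gripper": 0},
    {"slide": [-0.35,-0.53,0],"turn": 0.12,"gripper": 0},
    {"slide": [-0.44,-0.66,0],"turn": 0.158,"gripper": 0},
  ],
)

```text
time_s: 14.1
tcp_pos: [0.4972, -0.003, 0.1991]
eef_rot: [180.0, 0.0, -65.2]
contact_force: [0.6, 0.7, -0.5]
gripper_width: 0.0243
gripper_force: 29.9
```

Run:
```python
from h import *
p=pose();p[3]%=360;print(np.round(p,4));g=cab(-.242,.037)
plan(p,[*g,.2,280.8])
```

```text
[ 4.972000e-01 -3.000000e-03  1.991000e-01  2.948497e+02]
slide [-0.59, -0.534, -0.006] turn 0.156 -> [0.5327, 0.111, 0.2, 280.8097]
```

Emit:
send_rows(
  moves=[
    {"slide": [-0.12,-0.11,0],"turn": 0.03,"gripper": 0},
    {"slide": [-0.25,-0.22,0],"turn": 0.06,"gripper": 0},
    {"slide": [-0.38,-0.34,0],"turn": 0.09,"gripper": 0},
    {"slide": [-0.5,-0.45,0],"turn": 0.13,"gripper": 0},
    {"slide": [-0.59,-0.534,0],"turn": 0.156,"gripper": 0},
  ],
)

```text
time_s: 14.52
tcp_pos: [0.5327, 0.1116, 0.199]
eef_rot: [180.0, 0.0, -79.2]
contact_force: [0.1, -0.3, -1.4]
gripper_width: 0.0242
gripper_force: 29.9
```

Run:
```python
from h import *
p=pose();p[3]%=360;print(np.round(p,4));cap('wrist','w5.png')
```

```text
[5.327000e-01 1.116000e-01 1.990000e-01 2.807845e+02]
```

View pics/w5.png

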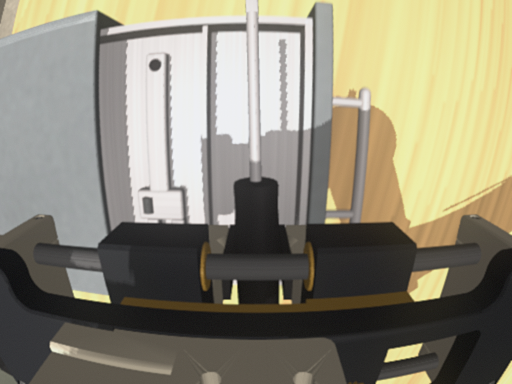

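The wrist view shows the screwdriver held over the front bay, with its neck at (255,180) and blade running up to about (251,0). It lies between the divider (208,30)→(211,200) and the inner front wall (306,30)→(298,190).

Run:
```python
from h import *
d=cap('wrist')
X=np.array([np.cos(q),np.sin(q)]);Y=np.array([-X[1],X[0]])
p=pose();print('tcp',[(np.array(p[:2])-C)@X,(np.array(p[:2])-C)@Y])
for n,u,v,z in(('div1',208,32,.11),('div2',211,200,.11),('wall1',306,32,.116),('wall2',298,190,.116),('side',255,26,.116),('neck',255,180,.208),('b1',254,90,.208),('b2',251,5,.208),('sp butt',156,54,.098),('sp jaw',160,220,.098)):
    w=wr(d,u,v,z);print(n,np.round([(w-C)@X,(w-C)@Y],4))
# expected tip pixel vs tilt
K=np.array(d['intrinsics']);o=np.array(d['origin'])
for dz in(-.02,-.01,0,.01,.02):
    t=np.append(np.array(p[:2])-Y*.132,.208+dz);c=rot(d).T@(t-o);a=np.arctan2(np.hypot(c[0],c[1]),c[2])*K[0,0]/np.hypot(c[0],c[1]);print(dz,K[0,2]+a*c[0],K[1,2]+a*c[1])
```

```text
tcp [np.float64(-0.24141419239778056), np.float64(0.037936230280785375)]
div1 [-0.2007 -0.1007]
div2 [-0.2005  0.0443]
wall1 [-0.2808 -0.099 ]
wall2 [-0.2758  0.0337]
side [-0.2396 -0.1031]
neck [-0.2398  0.0026]
b1 [-0.2394 -0.0434]
b2 [-0.2379 -0.0884]
sp butt [-0.1514 -0.0873]
sp jaw [-0.1468  0.0686]
-0.02 257.72350852825593 7.500577093362182
-0.01 257.8105649272387 1.6614428883065955
0 257.90828727305643 -4.85542974483306
0.01 258.01865185318536 -12.167798192073604
0.02 258.144121353448 -20.420076837911893
```

Emit:
send_rows(
  moves=[
    {"slide": [-0.027,0,0.08],"turn": 0,"gripper": 0},
    {"slide": [-0.027,0,0.2],"turn": 0,"gripper": 0},
    {"slide": [-0.027,0,0.34],"turn": 0,"gripper": 0},
    {"slide": [-0.027,0,0.46],"turn": 0,"gripper": 0},
    {"slide": [-0.027,0,0.54],"turn": 0,"gripper": 0},
  ],
)

```text
time_s: 15.03
tcp_pos: [0.5305, 0.1129, 0.1163]
eef_rot: [179.8, -0.0, -79.1]
contact_force: [-0.4, 0.1, -0.7]
gripper_width: 0.0242
gripper_force: 29.9
```

Emit:
send_rows(
  moves=[
    {"slide": [0,0,0.04],"turn": 0,"gripper": 0},
    {"slide": [0,0,0.08],"turn": 0,"gripper": 0},
    {"slide": [0,0,0.12],"turn": 0,"gripper": 0},
    {"slide": [0,0,0.15],"turn": 0,"gripper": 0},
    {"slide": [0,0,0.16],"turn": 0,"gripper": 0},
  ],
)

```text
time_s: 15.45
tcp_pos: [0.5319, 0.1138, 0.0938]
eef_rot: [180.0, 0.0, -79.1]
contact_force: [-0.5, 0.5, -1.5]
gripper_width: 0.0239
gripper_force: 29.9
```

```bash
python3 -c "
from h import *
s=get_state();print(s['tcp_pos'],s['contact_force'],s['moment'])"
```

```text
[0.53190396 0.11377573 0.09380859] [-0.45344914  0.51627184 -1.53729598] [ 0.0510006   0.14841332 -0.0378503 ]
```

Emit:
send_rows(
  moves=[
    {"slide": [0,0,0.005],"turn": 0,"gripper": 0},
    {"slide": [0,0,0.01],"turn": 0,"gripper": 0},
    {"slide": [0,0,0.016],"turn": 0,"gripper": 0},
    {"slide": [0,0,0.021],"turn": 0,"gripper": 0},
    {"slide": [0,0,0.021],"turn": 0,"gripper": 0},
  ],
)

```text
time_s: 15.87
tcp_pos: [0.532, 0.1139, 0.091]
eef_rot: [-180.0, 0.0, -79.1]
contact_force: [1.2, -0.7, -1.3]
gripper_width: 0.0244
gripper_force: 29.9
```

Emit:
send_rows(
  moves=[
    {"slide": [0,0,0.003],"turn": 0,"gripper": 0},
    {"slide": [0,0,0.006],"turn": 0,"gripper": 0},
    {"slide": [0,0,0.009],"turn": 0,"gripper": 0},
    {"slide": [0,0,0.01],"turn": 0,"gripper": 0},
    {"slide": [0,0,0.01],"turn": 0,"gripper": 0},
  ],
)

```text
time_s: 16.28
tcp_pos: [0.5326, 0.114, 0.0904]
eef_rot: [-179.9, -0.0, -79.0]
contact_force: [-2.0, -0.5, 7.3]
gripper_width: 0.0242
gripper_force: 29.9
```

Emit:
send_rows(
  moves=[
    {"slide": [0,0,0],"turn": 0,"gripper": 0.3},
    {"slide": [0,0,0],"turn": 0,"gripper": 0.33},
    {"slide": [0,0,0],"turn": 0,"gripper": 0.36},
    {"slide": [0,0,0],"turn": 0,"gripper": 0.36},
    {"slide": [0,0,0],"turn": 0,"gripper": 0.36},
  ],
)

```text
time_s: 16.7
tcp_pos: [0.532, 0.1139, 0.0893]
eef_rot: [180.0, -0.0, -79.1]
contact_force: [-0.0, 0.1, 0.1]
gripper_width: 0.0313
gripper_force: 0.0
```

Emit:
send_rows(
  moves=[
    {"slide": [0,0,-0.03],"turn": 0,"gripper": 0.36},
    {"slide": [0,0,-0.1],"turn": 0,"gripper": 0.36},
    {"slide": [0,0,-0.25],"turn": 0,"gripper": 0.36},
    {"slide": [0,0,-0.5],"turn": 0,"gripper": 0.36},
    {"slide": [0,0,-0.75],"turn": 0,"gripper": 0.36},
  ],
)

```text
time_s: 17.12
tcp_pos: [0.5313, 0.1134, 0.2034]
eef_rot: [179.9, -0.0, -79.1]
contact_force: [0.8, 0.4, 0.3]
gripper_width: 0.0315
gripper_force: 0.0
```

Run:
```python
from h import *
p=pose();p[3]%=360;print(np.round(p,4));cap('wrist','w6.png')
X=np.array([np.cos(q),np.sin(q)])
g=cab(-.160-.180-.06,0);print(g,cab(-.175,0))
plan(p,[*g,.2,280.8],[None,None,.095,None])
```

```text
[5.313000e-01 1.134000e-01 2.034000e-01 2.809448e+02]
[0.3843851  0.04504747] [0.60539973 0.08720827]
slide [0.131, 0.524, 0.011] turn 0.001 -> [0.4579, 0.0792, 0.2018, 280.8548]
slide [0.131, 0.524, 0.012] turn 0.001 -> [0.3844, 0.0451, 0.2, 280.7648]
slide [0.0, -0.0, 0.7] turn -0.0 -> [0.3844, 0.0451, 0.095, 280.7648]
```

View pics/w6.png

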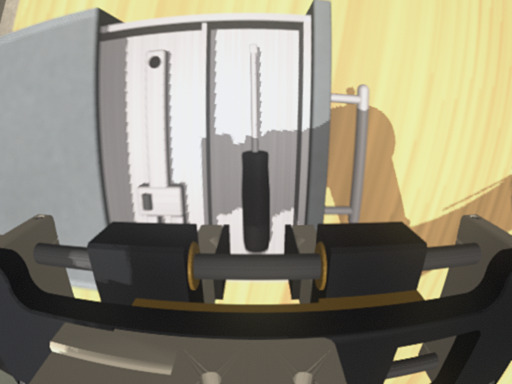

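Both tools lie flat: the spanner in the rear bay (x≈155) and the screwdriver in the front bay (254, rows 45–250). Next I close the fingers, move in front of the handle and push.

Run:
```python
from h import *
p=pose();p[3]%=360
plan(p,[*cab(-.383,0),.2,280.8])
```

```text
slide [0.263, 0.964, 0.083] turn 0.003 -> [0.4011, 0.0482, 0.2, 280.7631]
```

Emit:
send_rows(
  moves=[
    {"slide": [0.05,0.18,0],"turn": 0,"gripper": 0},
    {"slide": [0.1,0.38,0],"turn": 0,"gripper": 0},
    {"slide": [0.16,0.58,0.02],"turn": 0,"gripper": 0},
    {"slide": [0.22,0.78,0.05],"turn": 0,"gripper": 0},
    {"slide": [0.263,0.96,0.08],"turn": 0.003,"gripper": 0},
  ],
)

```text
time_s: 17.58
tcp_pos: [0.3968, 0.0469, 0.1906]
eef_rot: [-179.9, 0.0, -79.3]
contact_force: [-0.4, -0.7, 0.5]
gripper_width: 0.004
gripper_force: 0.0
```

Emit:
send_rows(
  moves=[
    {"slide": [0,0,0],"turn": 0,"gripper": 0},
    {"slide": [0,0,0.1],"turn": 0,"gripper": 0},
    {"slide": [0,0,0.25],"turn": 0,"gripper": 0},
    {"slide": [0,0,0.4],"turn": 0,"gripper": 0},
    {"slide": [0,0,0.5],"turn": 0,"gripper": 0},
  ],
)

```text
time_s: 18.0
tcp_pos: [0.3979, 0.0478, 0.1144]
eef_rot: [-180.0, 0.0, -79.3]
contact_force: [-0.5, -0.4, -0.7]
gripper_width: 0.0004
gripper_force: 0.0
```

Run:
```python
from h import *
p=pose();p[3]%=360;print(p,(np.array(p[:2])-C)@[np.cos(q),np.sin(q)])
plan(p,[None,None,.093,None],[*cab(-.19,0),.093,280.8])
```

```text
[np.float64(0.3979259851192308), np.float64(0.04778158606922079), np.float64(0.11442064510496538), np.float64(280.6632352656493)] -0.3861866394147808
slide [0.0, -0.0, 0.143] turn -0.0 -> [0.3979, 0.0478, 0.093, 280.6632]
slide [-0.001, -0.654, -0.0] turn -0.001 -> [0.4943, 0.0661, 0.093, 280.7532]
slide [-0.0, -0.654, -0.0] turn -0.001 -> [0.5907, 0.0844, 0.093, 280.8432]
```

Emit:
send_rows(
  moves=[
    {"slide": [0,0,0.05],"turn": 0,"gripper": 0},
    {"slide": [0,0,0.1],"turn": 0,"gripper": 0},
    {"slide": [0,0,0.14],"turn": 0,"gripper": 0},
    {"slide": [0,-0.03,0.14],"turn": 0,"gripper": 0},
    {"slide": [0,-0.06,0.14],"turn": 0,"gripper": 0},
  ],
)

```text
time_s: 18.42
tcp_pos: [0.4076, 0.0498, 0.0945]
eef_rot: [-180.0, 0.0, -79.3]
contact_force: [-0.8, 0.3, 0.4]
gripper_width: 0.0002
gripper_force: 0.0
```

Emit:
send_rows(
  moves=[
    {"slide": [0,-0.03,0],"turn": 0,"gripper": 0},
    {"slide": [0,-0.06,0],"turn": 0,"gripper": 0},
    {"slide": [0,-0.1,0],"turn": 0,"gripper": 0},
    {"slide": [0,-0.15,0],"turn": 0,"gripper": 0},
    {"slide": [0,-0.2,0],"turn": 0,"gripper": 0},
  ],
)

```text
time_s: 18.83
tcp_pos: [0.4366, 0.0549, 0.0939]
eef_rot: [179.9, -0.0, -79.3]
contact_force: [-2.4, -0.6, 1.9]
gripper_width: 0.0004
gripper_force: 1.2
```

Emit:
send_rows(
  moves=[
    {"slide": [0,-0.06,0],"turn": 0,"gripper": 0},
    {"slide": [0,-0.13,0],"turn": 0,"gripper": 0},
    {"slide": [0,-0.2,0],"turn": 0,"gripper": 0},
    {"slide": [0,-0.27,0],"turn": 0,"gripper": 0},
    {"slide": [0,-0.34,0],"turn": 0,"gripper": 0},
  ],
)

```text
time_s: 19.25
tcp_pos: [0.4875, 0.0644, 0.0937]
eef_rot: [180.0, -0.0, -79.3]
contact_force: [-3.2, -2.3, 0.7]
gripper_width: 0.0007
gripper_force: 1.4
```

Emit:
send_rows(
  moves=[
    {"slide": [0,-0.07,0],"turn": 0,"gripper": 0},
    {"slide": [0,-0.14,0],"turn": 0,"gripper": 0},
    {"slide": [0,-0.21,0],"turn": 0,"gripper": 0},
    {"slide": [0,-0.28,0],"turn": 0,"gripper": 0},
    {"slide": [0,-0.34,0],"turn": 0,"gripper": 0},
  ],
)

```text
time_s: 19.67
tcp_pos: [0.5378, 0.0741, 0.0938]
eef_rot: [180.0, 0.0, -79.3]
contact_force: [-3.0, -2.7, 0.0]
gripper_width: 0.0
gripper_force: 1.3
```

Emit:
send_rows(
  moves=[
    {"slide": [0,-0.05,0],"turn": 0,"gripper": 0},
    {"slide": [0,-0.1,0],"turn": 0,"gripper": 0},
    {"slide": [0,-0.14,0],"turn": 0,"gripper": 0},
    {"slide": [0,-0.17,0],"turn": 0,"gripper": 0},
    {"slide": [0,-0.2,0],"turn": 0,"gripper": 0},
  ],
)

```text
time_s: 20.08
tcp_pos: [0.5665, 0.0796, 0.0939]
eef_rot: [180.0, 0.0, -79.3]
contact_force: [-2.3, -0.5, -0.4]
gripper_width: 0.0005
gripper_force: 1.2
```

Emit:
send_rows(
  moves=[
    {"slide": [0,-0.02,0],"turn": 0,"gripper": 0},
    {"slide": [0,-0.04,0],"turn": 0,"gripper": 0},
    {"slide": [0,-0.05,0],"turn": 0,"gripper": 0},
    {"slide": [0,-0.06,0],"turn": 0,"gripper": 0},
    {"slide": [0,-0.07,0],"turn": 0,"gripper": 0},
  ],
)

```text
time_s: 20.5
tcp_pos: [0.5765, 0.0815, 0.094]
eef_rot: [-180.0, 0.0, -79.3]
contact_force: [-1.9, -1.5, -0.8]
gripper_width: 0.0004
gripper_force: 1.1
```

Emit:
send_rows(
  moves=[
    {"slide": [0,-0.02,0],"turn": 0,"gripper": 0},
    {"slide": [0,-0.04,0],"turn": 0,"gripper": 0},
    {"slide": [0,-0.055,0],"turn": 0,"gripper": 0},
    {"slide": [0,-0.065,0],"turn": 0,"gripper": 0},
    {"slide": [0,-0.07,0],"turn": 0,"gripper": 0},
  ],
)

```text
time_s: 20.92
tcp_pos: [0.5872, 0.0835, 0.094]
eef_rot: [-180.0, -0.0, -79.3]
contact_force: [-2.0, -1.6, -0.0]
gripper_width: 0.0002
gripper_force: 1.0
```

Emit:
send_rows(
  moves=[
    {"slide": [0,-0.01,0],"turn": 0,"gripper": 0},
    {"slide": [0,-0.02,0],"turn": 0,"gripper": 0},
    {"slide": [0,-0.03,0],"turn": 0,"gripper": 0},
    {"slide": [0,-0.03,0],"turn": 0,"gripper": 0},
    {"slide": [0,-0.03,0],"turn": 0,"gripper": 0},
  ],
)

```text
time_s: 21.33
tcp_pos: [0.5917, 0.0844, 0.0941]
eef_rot: [-180.0, 0.0, -79.3]
contact_force: [-0.5, -0.1, -0.2]
gripper_width: 0.0003
gripper_force: 0.3
```

Emit:
send_rows(
  moves=[
    {"slide": [0,-0.007,0],"turn": 0,"gripper": 0},
    {"slide": [0,-0.014,0],"turn": 0,"gripper": 0},
    {"slide": [0,-0.02,0],"turn": 0,"gripper": 0},
    {"slide": [0,-0.025,0],"turn": 0,"gripper": 0},
    {"slide": [0,-0.03,0],"turn": 0,"gripper": 0},
  ],
)

```text
time_s: 21.75
tcp_pos: [0.5957, 0.0851, 0.094]
eef_rot: [-180.0, -0.0, -79.3]
contact_force: [-3.2, 0.3, 0.8]
gripper_width: 0.0005
gripper_force: 1.0
```

Emit:
send_rows(
  moves=[
    {"slide": [0,-0.007,0],"turn": 0,"gripper": 0},
    {"slide": [0,-0.014,0],"turn": 0,"gripper": 0},
    {"slide": [0,-0.02,0],"turn": 0,"gripper": 0},
    {"slide": [0,-0.025,0],"turn": 0,"gripper": 0},
    {"slide": [0,-0.03,0],"turn": 0,"gripper": 0},
  ],
)

```text
time_s: 22.17
tcp_pos: [0.6002, 0.0859, 0.094]
eef_rot: [-180.0, -0.0, -79.3]
contact_force: [-1.7, -0.7, 1.0]
gripper_width: 0.0007
gripper_force: 1.0
```

Emit:
send_rows(
  moves=[
    {"slide": [0,-0.007,0],"turn": 0,"gripper": 0},
    {"slide": [0,-0.014,0],"turn": 0,"gripper": 0},
    {"slide": [0,-0.02,0],"turn": 0,"gripper": 0},
    {"slide": [0,-0.025,0],"turn": 0,"gripper": 0},
    {"slide": [0,-0.03,0],"turn": 0,"gripper": 0},
  ],
)

```text
time_s: 22.58
tcp_pos: [0.602, 0.0861, 0.0938]
eef_rot: [179.7, -0.0, -79.4]
contact_force: [-14.4, 0.7, 11.0]
gripper_width: 0.0002
gripper_force: 6.8
```

Emit:
send_rows(
  moves=[
    {"slide": [0,-0.004,0],"turn": 0,"gripper": 0},
    {"slide": [0,-0.008,0],"turn": 0,"gripper": 0},
    {"slide": [0,-0.01,0],"turn": 0,"gripper": 0},
    {"slide": [0,-0.01,0],"turn": 0,"gripper": 0},
    {"slide": [0,-0.01,0],"turn": 0,"gripper": 0},
  ],
)

```text
time_s: 23.0
tcp_pos: [0.6021, 0.086, 0.0937]
eef_rot: [179.6, -0.0, -79.4]
contact_force: [-15.8, -0.8, 12.2]
gripper_width: 0.0004
gripper_force: 8.1
```

Emit:
send_rows(
  moves=[
    {"slide": [0,0.04,0],"turn": 0,"gripper": 0},
    {"slide": [0,0.1,0],"turn": 0,"gripper": 0},
    {"slide": [0,0.2,0],"turn": 0,"gripper": 0},
    {"slide": [0,0.35,0],"turn": 0,"gripper": 0},
    {"slide": [0,0.5,0],"turn": 0,"gripper": 0},
  ],
)

```text
time_s: 23.42
tcp_pos: [0.532, 0.0731, 0.0938]
eef_rot: [-179.9, 0.0, -79.3]
contact_force: [-0.1, -0.6, -0.0]
gripper_width: 0.0003
gripper_force: 0.0
```

Emit:
send_rows(
  moves=[
    {"slide": [0,0.1,-0.1],"turn": 0,"gripper": 0},
    {"slide": [0,0.2,-0.25],"turn": 0,"gripper": 0},
    {"slide": [0,0.3,-0.45],"turn": 0,"gripper": 0},
    {"slide": [0,0.4,-0.6],"turn": 0,"gripper": 0},
    {"slide": [0,0.4,-0.7],"turn": 0,"gripper": 0},
  ],
)

```text
time_s: 23.83
tcp_pos: [0.4721, 0.0618, 0.2017]
eef_rot: [-179.8, 0.1, -79.3]
contact_force: [-0.4, 0.6, 0.1]
gripper_width: 0.0002
gripper_force: 0.0
```

Run:
```python
from h import *
d=cap('top','t2.png')
a=d['img'][60:280,90:420,::-1];cv2.imwrite('pics/t2c.png',cv2.resize(a,None,fx=2.4,fy=2.4,interpolation=cv2.INTER_CUBIC))
for n in('spray_can','tub','brush','drawer','screwdriver','spanner'):print(n,[(np.round(r['location'],3),round(r['p'],2)) for r in optics.look_for('top',n)[:2]])
```

```text
spray_can [(array([ 0.696, -0.232,  0.161]), 0.61)]
tub [(array([ 0.681, -0.402,  0.019]), 0.88)]
brush [(array([0.556, 0.501, 0.018]), 0.95)]
drawer [(array([0.656, 0.101, 0.126]), 0.58)]
screwdriver []
spanner []
```

View pics/t2c.png

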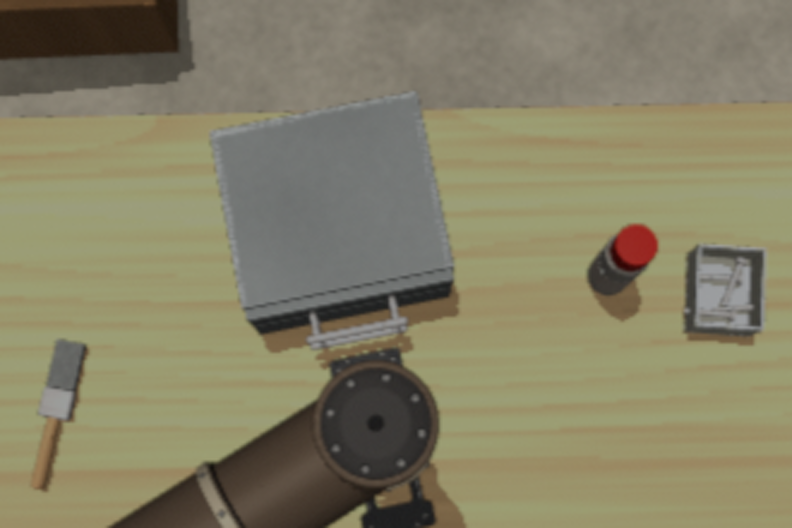

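The drawer front (247,318)→(450,268) sits flush against the top plate and the two handles are in line at about (357,333). The can, tub and brush haven't moved.

```bash
python3 -c "
from h import *
print(order.close_job())"
```

```text
the job is handed in; nothing more can be done
None
```

The spanner lies flat in the rear bay and the screwdriver flat in the front bay. The drawer is pushed shut against its stop, the spray can, tub and brush haven't moved, and the job was handed in at about 24 s.

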